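# Take a gauge reading with a sprung hand probe

### The job

Turn the knob on the bench gauge until its white pointer stands at the orange mark, then take the yellow probe out of its stand and set its tip inside the red ring on the sloping white panel, holding the probe square to the panel and pressing gently, so that the sprung tip goes about half-way in. Finish while still holding it there: do not let go of the probe; leave the knob at its mark and the other things on the bench where they are.

Things in the scene. Friction and masses are not known exactly. Their poses are not given: they have to be found in the camera images.
- index_knob (a joint): Knob of the bench gauge, rad. Grows as the knob turns clockwise seen from above; range 0 to 2.8. 0: the white pointer looks along the gauge's +y; 1.75: the pointer stands at the orange mark (the wide one; the eight white ticks stand 0.35 rad apart). Light friction (0.04 N m); it stays where it is left.
- knob_grip (a point): Point on the knob's vertical axis at the height to grip it, 66 mm above the bench. It is fixed to the gauge and does not turn with the knob: its axes are the gauge's. The knob has an upright black grip bar, 42 mm long, 14 mm wide, standing from 20 mm below to 7 mm above this point, on a disc 42 mm across and 5 mm thick; the white pointer is at one end of the bar, so the bar's length lies along the pointer.
- gauge: Grey bench gauge with black top, 110 x 120 x 40 mm high (x, y, z), fixed to the bench; origin at the centre of its underside, z up. A green display lies on its +x side, the knob stands 15 mm toward -x of its centre.
- stand_mouth (a point): Centre of the mouth of the hole in the blue probe stand, a block 66 x 66 x 50 mm high fixed to the bench; z up, the mouth is at the top, 50 mm above the bench. The hole is 22 mm wide and 46 mm deep.
- probe_grip (a point): Middle of the yellow handle of the probe, on its axis; z points along the probe from tip to tail. Round handle 25 mm across, reaching from 34 mm below to 33 mm above this point. Below the handle are a dark collar 33 mm across and 6 mm thick, which rests on the stand's top, and a steel shaft 19 mm across, which hangs in the hole; the tip's end is 84 mm below this point when the tip is fully out, so the probe must rise 50 mm to be clear of the stand.
- probe: The same hand probe as a whole, about 0.16 kg, 117 mm long; origin at the end of the tip when the tip is fully out, z along the axis from tip to tail. It stands upright in the stand at the start.
- probe_tip (a joint): How far the sprung brass tip is pushed in, m: 0 fully out, 0.012 fully in. It pushes back with 1 N at first touch and 0.4 N more for each mm, 3.4 N when half-way (0.006).
- probe_point (a point): End of the brass tip (round, 6.4 mm across); it moves with the tip.
- panel_stand: Stand with a white painted panel, 104 mm wide (y), 100 mm deep (x), 68 mm high, fixed to the bench; origin at the centre of its underside, z up. Its panel slopes 20 degrees from level, the low edge toward the stand's -x; the panel's centre is 50 mm up.
- red_ring (a point): Centre of the red ring (19 mm outer, 13 mm inner diameter), on the panel's surface, 21 mm to the +y side of the panel's centre; its z axis points square out of the panel. A blue ring, not wanted, lies as far to the other side.
- micrometer: Micrometer lying flat, 44 x 124 x 16 mm; loose bystander, to be left alone.
- masking_tape: Roll of masking tape lying flat, 86 mm across, 24 mm high; loose bystander, to be left alone.
- carpenter_pencil: Red flat pencil, 122 mm long, 8 mm high; loose bystander, to be left alone.
- screwdriver: Screwdriver with orange handle, 198 mm long, 24 mm high; loose bystander, to be left alone.
- collet_1: Steel collet standing upright, 36 mm across, 84 mm high; loose bystander, to be left alone.
- spare_cup_wheel: White cup-shaped grinding wheel, 101 mm across, 34 mm high; loose bystander, to be left alone.

How it is judged:
By the outcome, as a careful person would: the job done as asked, in the order asked, and still so for the second after the job is handed in, while the arm keeps its last pose, push and grip.
It also fails if it takes over 48 s, if anything falls off the work surface, if the arm or the gripper's body presses on something with over 40 N, if the wrist force passes 120 N, or if a joint passes its speed limit or range.

### The arm

A 7-joint arm with a two-finger parallel gripper is mounted at the origin on a cart in front of the work surface, level with it; the furniture and walls round the work are solid. World frame = base frame: x ahead of the robot, y to its left, z up, the work surface at z = 0. Lengths are in mm, angles in rad, forces in N, time in s.
With the tool pointing down it reaches from about 400 to 925 mm from the base axis. Payload 5.6 kg.
Tool frame: the origin (TCP) lies between the finger pads; the fingertips stand 19 mm ahead of it and the grasp point (between the pads) is the TCP; z points along the fingers, y is the line along which they close (so a half turn about z gives the same grasp; the last joint's range is limited). The gripper opens to 85 mm and grips with 20 to 120 N. Pads are 22 mm wide; open, the fingers measure 114 mm over their backs; the gripper's body (76 mm by 85 mm) begins 54 mm behind the grasp point. The pads swing forward as they close: fully open they stand 13 mm farther back than shut.
Start: joints at [-1.39, 0.468, -0.012, 1.603, 0.006, 1.071, -0.056], TCP at [144.299, 633.787, 250.29] pointing down, gripper open.
Joint ranges: [-2.53, 2.53], [-0.31, 2.02], [-1.57, 1.55], [0.28, 2.44], [-1.29, 4.43], [0.15, 1.84], [-2.92, 2.92]. Speed limits (rad/s): [2.57, 2.57, 3.14, 3.14, 3.14, 3.14, 3.14].

### API

Orientations are given as a unit quaternion [x, y, z, w].
In Python, from plant import sensors, optics, order gives the robot as it stands.
- The arm moves only by the shell command python3 -m jog 'ROWS'. ROWS is JSON, a list of rows, each a list of 3 entries, a list of its own where there are three numbers: the turn, a rotation vector about the world's x, y, z in degrees, then the shift along the world's x, y, z in cm, then the opening, from -1 (shut) to 1 (fully open). In form: [[[ax, ay, az], [dx, dy, dz], hand], ...]. A call has 1 to 5 rows; each row is the pose to reach, as a shift and turn from the pose commanded when the call began; what a row does not reach only later rows make up. A row lasts 1/12 s, in which the tool goes at most 41.7 mm and 7.16 degrees, less where a joint would pass 70% of its speed; a pose out of reach is approached as far as the arm can. A call with a gripper value outside its range is refused whole. The fingers move at their own pace and stop on an object; the grip force is fixed at half the most. Time passes only in rows, so rows that repeat a pose let the fingers close. It gives the time, the measured TCP pose, the force, the opening and the grip force at its end, in the units of the state.
- sensors.observe(): the state, without advancing time (a new reading comes with each control period).
- optics.camera(name): name is "side" or "top"; returns a dict with "img" (480x640x3 uint8, red, green, blue), "z_map" (480x640 float32, mm along the optical axis (not along the pixel's ray), 0 where there is no reading), "intrinsics" (3x3 intrinsics, pixels), "k1" (the pictures are not rectified: a ray, as slopes to the right and down, at radius r is drawn at 1 + k1 r^2 times it, then the intrinsics apply), "xyz" and "attitude" of the camera in the world. Camera axes: x right, y down, z forward; pixel columns grow to the right and rows downward; lengths in mm; the calibration is good to about 2 mm. A picture is of the moment at which its call begins.
- order.hand_in(): hands the job in; it is judged then, once.
The state is a dict: "time": time; "joint_positions": joint angles; "qd": joint speeds; "tau": joint torques, N m; "position": TCP position; "tool_rot": TCP orientation; "force": force on the tool from outside, world axes, zero at the start; "wrist_torque": the same for the moment, N m; "gripper_width": opening from 0.0 (shut) to 1.0 (fully open); "finger_force": force on a finger pad.
Only numpy, scipy, OpenCV 4.12 (cv2) and the standard library are available. Lean on these libraries where they do the work, as an engineer would, in place of code of your own. Each camera call takes 0.05 s, during which the arm holds its last target. There are 200 camera calls.

## Working session

There is one attempt and no reset: what is moved stays moved. The work goes in short steps, Python scripts to look and compute and a shell command to move; the robot and the scene stay as the last step left them, time stands still between calls to the robot, and variables do not carry over. Pictures are saved under pics/ and viewed, at most 10 in all, crops included, and the job is handed in when it is done.

```bash
ls; mkdir -p pics; cat > h.py <<'E'
import numpy as np, cv2
from scipy.spatial.transform import Rotation as R
from plant import sensors, optics
def cam(n):
    c=optics.camera(n); c["K"]=np.array(c["intrinsics"]); a=np.array(c["attitude"])
    c["R"]=a if a.shape==(3,3) else R.from_quat(a).as_matrix(); c["t"]=np.array(c["xyz"]); return c
def rays(c,uv):
    k=float(c["k1"]); uv=np.atleast_2d(np.float64(uv))
    p=cv2.undistortPoints(uv.reshape(-1,1,2),c["K"],np.array([k,0,0,0.])).reshape(-1,2)
    return np.c_[p,np.ones(len(p))]@c["R"].T
def onz(c,uv,z):
    d=rays(c,uv); return c["t"]+d*((z-c["t"][2])/d[:,2])[:,None]
def depth(c,uv):
    uv=np.atleast_2d(uv); d=rays(c,uv); z=np.array([c["z_map"][int(round(v)),int(round(u))] for u,v in uv])
    return c["t"]+d*z[:,None]
def blobs(c,lo,hi,amin=20):
    h=cv2.cvtColor(c["img"],cv2.COLOR_RGB2HSV); m=cv2.inRange(h,np.array(lo),np.array(hi))
    n,l,s,ce=cv2.connectedComponentsWithStats(m)
    return [(s[i,4],ce[i].round(1),s[i,:4]) for i in range(1,n) if s[i,4]>=amin],l
def save(c,n,crop=None,f=1):
    i=c["img"][:,:,::-1]
    if crop: x0,y0,x1,y1=crop; i=i[y0:y1,x0:x1]
    cv2.imwrite("pics/"+n+".png",cv2.resize(i,None,fx=f,fy=f,interpolation=cv2.INTER_CUBIC))
E
python3 - <<'E'
from h import *
for n in("top","side"):
    c=cam(n); save(c,n+"0"); print(n,c["t"],c["R"].round(3).tolist(),c["K"].tolist(),c["k1"])
print(sensors.observe())
E
```

```text
pics
top [ 355.12267136  -29.47409257 1180.25245666] [[-0.029, -0.981, 0.193], [-1.0, 0.03, 0.002], [-0.008, -0.193, -0.981]] [[452.4695347246475, 0.0, 317.85530629988216], [0.0, 452.4695347246475, 239.74748602362325], [0.0, 0.0, 1.0]] -0.0135286717593205
side [ 612.90482261 1089.63770338  561.09857902] [[-1.0, -0.014, -0.012], [0.005, 0.404, -0.915], [0.018, -0.915, -0.404]] [[446.2763022919535, 0.0, 328.13859168662196], [0.0, 446.2763022919535, 246.9733496733852], [0.0, 0.0, 1.0]] 0.03256890295155716
{'time': 0.1, 'joint_positions': array([-1.39003366,  0.46830771, -0.01158576,  1.60353884,  0.00601161,
        1.07140348, -0.05632034]), 'qd': array([ 0.00015077, -0.00244173, -0.00217313, -0.00201965,  0.00044718,
        0.00177352,  0.00031044]), 'tau': array([ 6.70499921e-04, -5.33519840e+01,  2.14151951e-02, -2.51965016e+01,
        1.15397520e-02,  4.39432100e-03, -2.04073046e-05]), 'position': array([144.20466813, 633.31362475, 249.41846321]), 'tool_rot': array([ 1.11694941e-01,  9.93742211e-01, -8.11374497e-04, -2.34821220e-05]), 'force': array([ 0.03726969, -0.29880651, -0.99588751]), 'wrist_torque': array([-0.01688554,  0.02747818, -0.0099345 ]), 'finger_force': 0.0, 'gripper_width': 0.9991177374952394}
```

View pics/top0.png

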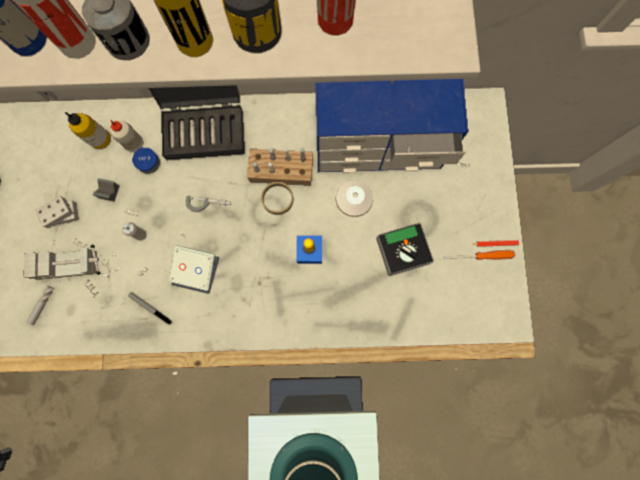

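View pics/side0.png

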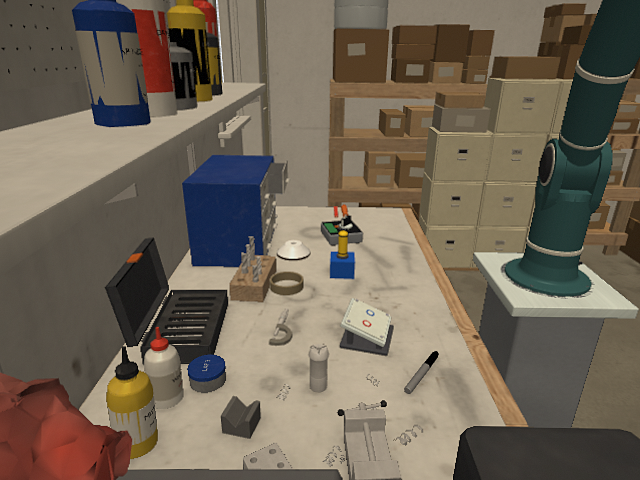

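Top: gauge at (405,250), stand with probe at (309,247), panel at (193,270) with red ring (183,267) and blue ring (198,271); the collet is at (132,230). Side confirms: gauge (342,230), probe (343,245), panel (367,320).

```bash
python3 - <<'E'
from h import *
c=cam("top"); i=c["img"][:,:,::-1]
a=cv2.resize(i[215:285,370:440],(560,560),interpolation=cv2.INTER_CUBIC)
b=cv2.resize(i[235:305,160:230],(240,240),interpolation=cv2.INTER_CUBIC)
d=cv2.resize(i[215:285,275:345],(240,240),interpolation=cv2.INTER_CUBIC)
o=np.zeros((560,800,3),np.uint8); o[:,:560]=a; o[:240,560:]=b; o[280:520,560:]=d
cv2.imwrite("pics/crop1.png",o)
s=cam("side")
for n,k in(("top",c),("side",s)):
  for nm,lo,hi in(("yellow",(20,150,120),(33,255,255)),("orange",(8,180,150),(19,255,255)),("green",(55,100,60),(80,255,255)),("blue",(105,150,80),(125,255,255)),("red",(0,120,120),(7,255,255)),("red2",(172,120,120),(180,255,255))):
    for A,ce,bb in blobs(k,lo,hi,6)[0]:
      if n=="top" and not(160<ce[0]<440 and 210<ce[1]<300): continue
      if n=="side" and not(310<ce[0]<400 and 200<ce[1]<360): continue
      print(n,nm,A,ce,bb,depth(k,ce).round(1))
# panel plane by depth, top view
for k,box in((c,(176,252,210,285)),):
  uv=np.array([(u,v) for u in range(box[0],box[2],3) for v in range(box[1],box[3],3)]); P=depth(k,uv)
  P=P[(P[:,2]>25)&(P[:,2]<75)]; m=P.mean(0); n=np.linalg.svd(P-m)[2][2]; n*=np.sign(n[2]); print("plane",len(P),m.round(1),n.round(3),np.degrees(np.arccos(n[2])), np.abs((P-m)@n).mean())
# gauge outline
P=None
for k,zl,nm in((c,(33,52),"gauge"),(c,(44,56),"stand")):
  bx=(370,215,440,285) if nm=="gauge" else (285,225,335,270)
  uv=np.array([(u,v) for u in range(bx[0],bx[2]) for v in range(bx[1],bx[3])]); P=depth(k,uv); ok=(P[:,2]>zl[0])&(P[:,2]<zl[1])
  print(nm,P[ok].mean(0).round(1),cv2.minAreaRect(P[ok][:,:2].astype(np.float32)), np.median(P[ok][:,2]))
E
```

```text
top yellow 74 [308.  243.7] [304 239   9  11] [[554.7  -3.3 120.8]]
top orange 19 [405.5 241.6] [404 239   4   6] [[ 568.3 -251.8   37.5]]
top green 333 [401.  234.6] [385 226  33  18] [[ 586.2 -240.8   41.1]]
top blue 443 [308.9 250.4] [297 236  24  27] [[545.3  -4.1  81.2]]
side yellow 41 [342.9 233. ] [339 230   9   6] [[560.3   3.9 122.7]]
side yellow 127 [342.5 244.6] [338 237  10  16] [[560.4   5.3  90.1]]
side yellow 10 [341.5 254.9] [339 254   7   3] [[562.    3.4  59.1]]
side orange 36 [344.1 209. ] [342 205   5   9] [[ 535.4 -479.    23.5]]
side green 84 [330.4 227.5] [324 223  14  10] [[ 589.2 -229.3   46.7]]
side blue 533 [341.6 266.2] [330 252  24  27] [[561.6  22.7  34.9]]
side red 41 [335.5 210.8] [334 206   4  11] [[ 566.8 -490.7   11.9]]
side red 7 [364.  322.9] [363 320   4   6] [[526.1 317.   51.7]]
side red 7 [369.3 324.4] [368 322   3   5] [[514.9 315.8  47.4]]
plane 129 [516.7 291.8  49.8] [-0.328  0.078  0.941] 19.70066272520756 2.0512953386657324
gauge [ 551.7 -247.3   39.5] ((552.2740478515625, -248.53468322753906), (109.98165893554688, 120.08924865722656), 15.237483978271484) 39.38523670659504
stand [557.   -2.7  48.9] ((558.62109375, -2.3347740173339844), (63.940486907958984, 66.25148010253906), 88.26704406738281) 48.70870451343603
```

View pics/crop1.png

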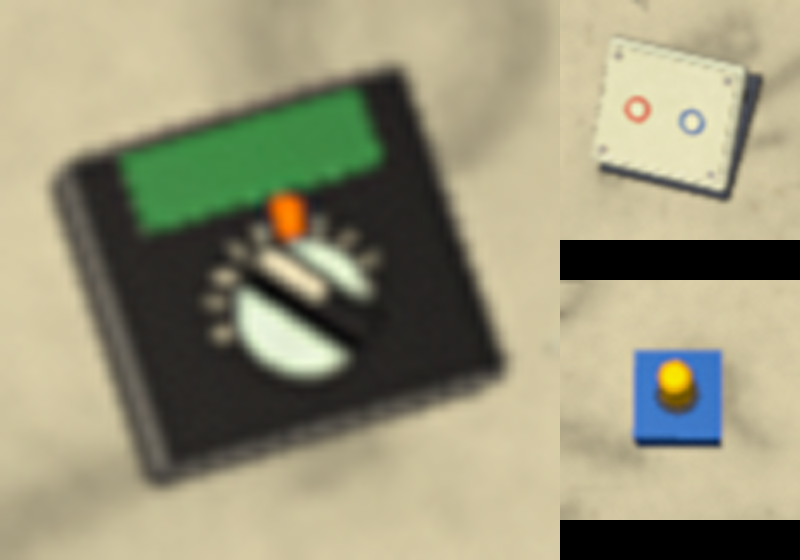

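Gauge yaw is about 15.2°, so the knob axis is near (538, -252). The bar lies at about 58° world now and must go to 4.9°. Travelling at z = 250, clear of everything.

```bash
python3 -m jog '[[[0,0,-5],[2.5,-2.8,0],1],[[0,0,-10],[5,-5.5,0],1],[[0,0,-15],[7.5,-8.3,0],1],[[0,0,-20],[10.2,-11.1,0],1],[[0,0,-20],[10.2,-11.1,0],1]]'
python3 -m jog '[[[0,0,-5],[2.5,-2.8,0],1],[[0,0,-10],[5,-5.5,0],1],[[0,0,-15],[7.5,-8.3,0],1],[[0,0,-20],[10.2,-11.1,0],1],[[0,0,-20],[10.2,-11.1,0],1]]'
python3 -m jog '[[[0,0,-5],[2.5,-2.8,0],1],[[0,0,-10],[5,-5.5,0],1],[[0,0,-15],[7.5,-8.3,0],1],[[0,0,-20],[10.2,-11.1,0],1],[[0,0,-20],[10.2,-11.1,0],1]]'
python3 -m jog '[[[0,0,-3],[0.5,-3.5,0],1],[[0,0,-6],[1.1,-7,0],1],[[0,0,-9],[1.6,-10.5,0],1],[[0,0,-12],[2.2,-13.8,0],1],[[0,0,-12],[2.2,-13.8,0],1]]'
```

```text
time: 0.62
position: [253.6, 516.5, 250.4]
tool_rot: [0.289, 0.957, -0.001, 0.002]
force: [0.4, -0.4, -0.4]
gripper_width: 0.996
finger_force: 0.0
time: 1.03
position: [354.5, 405.2, 250.6]
tool_rot: [0.451, 0.892, -0.001, 0.002]
force: [-0.4, -1.0, 0.5]
gripper_width: 1.0
finger_force: 0.0
time: 1.45
position: [455.8, 293.9, 250.8]
tool_rot: [0.599, 0.801, 0.0, 0.002]
force: [-0.6, 0.1, 0.9]
gripper_width: 0.998
finger_force: 0.0
time: 1.87
position: [473.4, 156.1, 250.6]
tool_rot: [0.678, 0.735, -0.001, 0.001]
force: [0.3, -0.3, -0.6]
gripper_width: 0.999
finger_force: 0.0
```

```bash
python3 - <<'E'
from h import *
c=cam("top"); bl=blobs(c,(0,60,150),(9,255,255),3)[0]; print([b for b in bl if 170<b[1][0]<200 and 250<b[1][1]<290])
bb=blobs(c,(100,60,100),(125,255,255),3)[0]; print([b for b in bb if 185<b[1][0]<215 and 255<b[1][1]<290])
h=cv2.cvtColor(c["img"],cv2.COLOR_RGB2HSV)
m=((h[...,2]>110)).astype(np.uint8); 
sub=c["img"][238:266,390:422].astype(int).min(2)
m=(sub>130).astype(np.uint8)*255
n,l,s,ce=cv2.connectedComponentsWithStats(m)
for i in range(1,n):
  if s[i,4]>4:
    uv=np.argwhere(l==i)[:,::-1]+[390,238]; P=onz(c,uv,46)[:,:2]
    print(s[i,4],ce[i]+[390,238],P.mean(0).round(1),cv2.minAreaRect(P.astype(np.float32)), c["img"][238:266,390:422][l==i].mean(0))
E
```

```text
[]
[]
52 [409.01923077 247.96153846] [ 550. -258.] ((549.896240234375, -257.83203125), (30.295618057250977, 15.49499797821045), 88.25403594970703) [205.53846154 207.26923077 174.86538462]
78 [405.         256.91025641] [ 527.3 -246.3] ((526.927490234375, -245.24436950683594), (36.08556365966797, 15.839869499206543), 53.560630798339844) [216.48717949 228.14102564 201.69230769]
```

```bash
python3 -m jog '[[[0,0,-3],[0.5,-3.5,0],1],[[0,0,-6],[1.1,-7,0],1],[[0,0,-9],[1.6,-10.5,0],1],[[0,0,-12.7],[2.2,-13.6,0],1],[[0,0,-12.7],[2.2,-13.6,0],1]]'
python3 -m jog '[[[0,0,-3],[0.5,-3.5,0],1],[[0,0,-6],[1.1,-7,0],1],[[0,0,-9],[1.6,-10.5,0],1],[[0,0,-12.7],[2.2,-13.6,0],1],[[0,0,-12.7],[2.2,-13.6,0],1]]'
python3 -m jog '[[[0,0,-3],[0.5,-3.5,-2],1],[[0,0,-6],[1.1,-7,-4],1],[[0,0,-9],[1.6,-10.5,-6],1],[[0,0,-12.7],[2.1,-13.6,-8],1],[[0,0,-12.7],[2.1,-13.6,-10],1]]'
python3 - <<'E'
from h import *
c=cam("top"); s=cam("side"); i=np.hstack([cv2.resize(c["img"][205:295,360:450],(400,400)),cv2.resize(s["img"][150:250,290:390],(400,400))])
cv2.imwrite("pics/hov.png",i[:,:,::-1])
o=sensors.observe(); print(o["position"],R.from_quat(o["tool_rot"]).as_matrix().round(3))
E
```

```text
time: 2.33
position: [495.3, 21.6, 250.8]
tool_rot: [0.755, 0.656, -0.0, 0.001]
force: [0.0, -0.1, 0.3]
gripper_width: 1.0
finger_force: 0.0
time: 2.75
position: [517.1, -114.5, 250.8]
tool_rot: [0.823, 0.569, -0.0, 0.002]
force: [0.0, -0.4, 0.6]
gripper_width: 1.0
finger_force: 0.0
time: 3.17
position: [537.9, -250.9, 149.6]
tool_rot: [0.88, 0.475, -0.001, 0.003]
force: [0.7, -0.2, 0.2]
gripper_width: 0.999
finger_force: 0.0
[ 535.85260595 -243.95785135  146.74142685] [[ 0.543  0.84  -0.007]
 [ 0.84  -0.543  0.002]
 [-0.002 -0.007 -1.   ]]
```

View pics/hov.png

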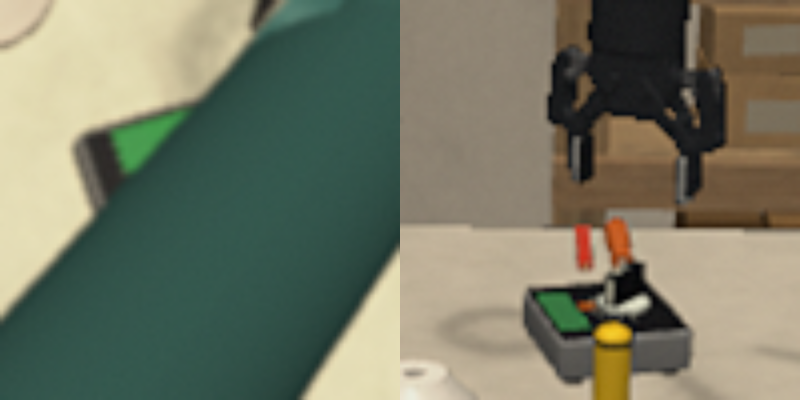

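The top view is blocked by the arm. The side view shows the open fingers (575 and 685 px) straddling the knob bar (about 627 px). Descending.

```bash
python3 -m jog '[[[0,0,0],[0,-0.1,-2],1],[[0,0,0],[0,-0.1,-4],1],[[0,0,0],[0,-0.1,-5],1],[[0,0,0],[0,-0.1,-5],1],[[0,0,0],[0,-0.1,-5],1]]'
python3 -c "
from h import *
o=sensors.observe(); print(o['time'],o['position'],o['tool_rot'],o['force'])"
```

```text
time: 3.68
position: [538.0, -244.9, 100.8]
tool_rot: [0.878, 0.479, 0.0, -0.0]
force: [0.6, -0.2, -0.7]
gripper_width: 0.999
finger_force: 0.0
3.6833 [ 538.04158889 -244.90500902  100.84315482] [ 8.77956077e-01  4.78741098e-01  2.33250356e-04 -1.86230572e-04] [ 0.57078005 -0.24196925 -0.70943769]
```

```bash
python3 -m jog '[[[0,0,0],[0,-0.7,0],1],[[0,0,0],[0,-0.7,0],1],[[0,0,0],[0,-0.7,-1.1],1],[[0,0,0],[0,-0.7,-2.2],1],[[0,0,0],[0,-0.7,-3.2],1]]'
python3 -m jog '[[[0,0,0],[0,0,0],1],[[0,0,0],[0,0,0],0],[[0,0,0],[0,0,0],-0.3],[[0,0,0],[0,0,0],-0.5],[[0,0,0],[0,0,0],-1]]'
python3 -m jog '[[[0,0,0],[0,0,0],-1],[[0,0,0],[0,0,0],-1],[[0,0,0],[0,0,0],-1],[[0,0,0],[0,0,0],-1],[[0,0,0],[0,0,0],-1]]'
```

```text
time: 4.1
position: [537.1, -252.9, 67.2]
tool_rot: [0.878, 0.478, 0.0, -0.0]
force: [-1.0, 0.4, -0.2]
gripper_width: 1.0
finger_force: 0.0
time: 4.52
position: [537.6, -253.4, 68.6]
tool_rot: [0.879, 0.478, 0.0, 0.0]
force: [-0.3, -0.6, 0.0]
gripper_width: 0.456
finger_force: 0.0
time: 4.93
position: [539.4, -254.1, 69.1]
tool_rot: [0.879, 0.478, 0.001, 0.002]
force: [5.3, -2.7, -2.3]
gripper_width: 0.151
finger_force: 60.7
```

```bash
python3 -m jog '[[[0,0,-5],[0.2,-0.12,0],-1],[[0,0,-10],[0.2,-0.12,0],-1],[[0,0,-15],[0.2,-0.12,0],-1],[[0,0,-20],[0.2,-0.12,0],-1],[[0,0,-26],[0.2,-0.12,0],-1]]'
python3 -m jog '[[[0,0,-5],[0,0,0],-1],[[0,0,-10],[0,0,0],-1],[[0,0,-15],[0,0,0],-1],[[0,0,-20],[0,0,0],-1],[[0,0,-24],[0,0,0],-1]]'
python3 -m jog '[[[0,0,-2.2],[0,0,0],-1],[[0,0,-2.2],[0,0,0],-1],[[0,0,-2.2],[0,0,0],-1],[[0,0,-2.2],[0,0,0],-1],[[0,0,-2.2],[0,0,0],-1]]'
python3 -c "
from h import *
o=sensors.observe(); M=R.from_quat(o['tool_rot']).as_matrix(); print(M.round(3),90+np.degrees(np.arctan2(M[1,1],M[0,1])),o['wrist_torque'])"
```

```text
time: 5.35
position: [539.7, -254.3, 69.1]
tool_rot: [0.964, 0.266, 0.001, -0.0]
force: [0.3, 0.2, 3.1]
gripper_width: 0.152
finger_force: 61.6
time: 5.77
position: [539.8, -254.5, 69.1]
tool_rot: [0.998, 0.06, 0.001, 0.0]
force: [-1.3, 0.2, 2.9]
gripper_width: 0.157
finger_force: 61.7
time: 6.18
position: [539.8, -254.4, 69.1]
tool_rot: [0.999, 0.043, 0.001, -0.0]
force: [0.4, 1.0, 5.6]
gripper_width: 0.152
finger_force: 61.9
[[ 0.996  0.085  0.001]
 [ 0.085 -0.996  0.   ]
 [ 0.001 -0.    -1.   ]] 4.89497169078922 [ 0.19427608  0.11396473 -0.01261328]
```

```bash
python3 -m jog '[[[0,0,0],[0,0,0],1],[[0,0,0],[0,0,0],1],[[0,0,0],[0,0,0],1],[[0,0,0],[0,0,0],1],[[0,0,0],[0,0,0],1]]'
python3 -m jog '[[[0,0,0],[0,0,2],1],[[0,0,0],[0,0,5],1],[[0,0,0],[0,0,9],1],[[0,0,0],[0,0,13],1],[[0,0,0],[0,0,15],1]]'
python3 -m jog '[[[0,0,0],[0,4,0],1],[[0,0,0],[0.5,8,0],1],[[0,0,0],[1,12,0],1],[[0,0,0],[1.5,16,0],1],[[0,0,0],[1.8,20,0],1]]'
python3 -m jog '[[[0,0,0],[0,3,0],1],[[0,0,0],[0,5,0],1],[[0,0,0],[0,5,0],1],[[0,0,0],[0,5,0],1],[[0,0,0],[0,5,0],1]]'
cat > k.py <<'E'
from h import *
c=cam("top"); i=c["img"]; I=i.astype(int).min(2)
m=(I>130).astype(np.uint8); n,l,s,ce=cv2.connectedComponentsWithStats(m[225:285,375:435])
for k in range(1,n):
  if s[k,4]>3:
    uv=np.argwhere(l==k)[:,::-1]+[375,225]; P=onz(c,uv,44)[:,:2]
    print(s[k,4],P.mean(0).round(1),cv2.minAreaRect(P.astype(np.float32)) if s[k,4]>15 else "")
o=[b for b in blobs(c,(8,180,150),(19,255,255),6)[0] if 380<b[1][0]<430]; print("orange",o,[onz(c,b[1],41).round(1) for b in o])
a=cv2.resize(i[225:285,375:435],(600,600),interpolation=cv2.INTER_CUBIC); cv2.imwrite("pics/knob2.png",a[:,:,::-1])
E
python3 k.py
```

```text
time: 6.6
position: [539.2, -254.4, 68.1]
tool_rot: [0.999, 0.043, -0.0, -0.0]
force: [0.8, -0.1, -0.0]
gripper_width: 0.85
finger_force: 0.0
time: 7.02
position: [540.3, -255.9, 222.6]
tool_rot: [0.999, 0.042, 0.002, 0.001]
force: [0.9, -1.3, 0.5]
gripper_width: 1.002
finger_force: 0.0
time: 7.43
position: [557.4, -52.5, 218.4]
tool_rot: [0.999, 0.042, 0.0, -0.0]
force: [1.0, -0.3, -0.5]
gripper_width: 0.997
finger_force: 0.0
time: 7.85
position: [557.1, -5.5, 218.4]
tool_rot: [0.999, 0.042, 0.0, 0.0]
force: [0.5, -0.7, -0.2]
gripper_width: 0.998
finger_force: 0.0
1557 [ 516.4 -245.7] ((534.7445068359375, -246.80410766601562), (151.73728942871094, 155.29302978515625), 86.96288299560547)
23 [ 553.6 -258.6] ((552.8280029296875, -258.5165710449219), (5.0977396965026855, 20.728492736816406), 86.14400482177734)
75 [ 536.1 -241.7] ((537.2317504882812, -240.8152618408203), (36.57997131347656, 14.680859565734863), 5.5929388999938965)
33 [ 539.3 -269.5] ((539.5856323242188, -269.2735290527344), (7.632082462310791, 25.780935287475586), 88.25210571289062)
orange [(np.int32(19), array([405.4, 241.4]), array([404, 239,   4,   6], dtype=int32))] [array([[ 568.2, -250.9,   41. ]])]
```

View pics/knob2.png

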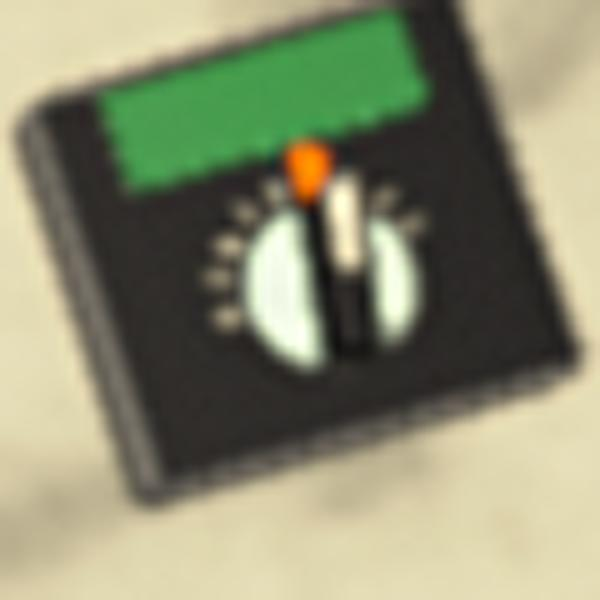

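The pointer lies along about 5° and the orange mark sits about 5.1° from the knob axis, so the knob is set (the bar top looks shifted by parallax). Now going down over the probe. The knob contact showed a camera-to-arm bias of about (+2, -2) mm, which I apply here.

```bash
python3 -m jog '[[[0,0,0],[0.4,0.1,-2],1],[[0,0,0],[0.4,0.1,-4],1],[[0,0,0],[0.4,0.1,-5.5],1],[[0,0,0],[0.4,0.1,-5.5],1],[[0,0,0],[0.4,0.1,-5.5],1]]'
python3 - <<'E'
from h import *
s=cam("side"); c=cam("top")
i=np.hstack([cv2.resize(s["img"][170:290,280:400],(400,400)),cv2.resize(c["img"][235:315,140:220],(400,400),interpolation=cv2.INTER_CUBIC)]); cv2.imwrite("pics/pr.png",i[:,:,::-1])
E
```

```text
time: 8.32
position: [560.9, -4.8, 163.0]
tool_rot: [0.999, 0.041, -0.001, 0.0]
force: [0.4, -0.9, 1.0]
gripper_width: 0.997
finger_force: 0.0
```

View pics/pr.png

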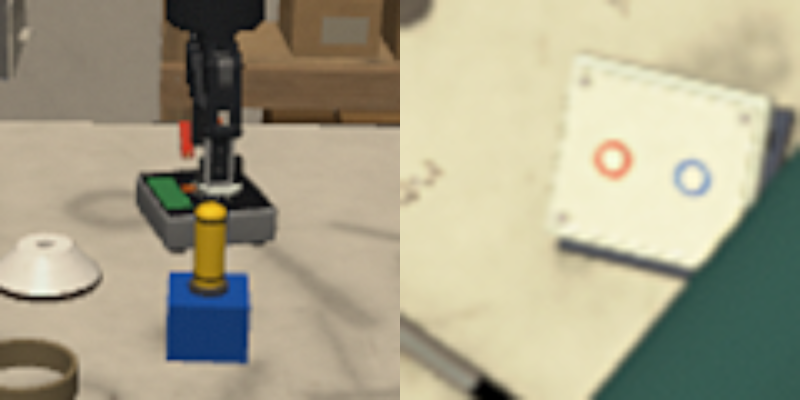

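The side crop shows the probe at crop column about 210 and the near finger pad at about 221, partly from the 5° yaw. Measuring both numerically.

```bash
cat > m.py <<'E'
from h import *
s=cam("side"); o=sensors.observe(); print(o["position"].round(1))
uv=np.array([(u,v) for u in range(325,370) for v in range(195,262)]); P=depth(s,uv)
rgb=s["img"][uv[:,1],uv[:,0]].astype(int)
d=(rgb.max(1)<90)
for z0 in range(135,175,6):
  q=d&(abs(P[:,2]-z0)<3)&(P[:,1]>20)&(P[:,1]<80)
  if q.sum()>3: print("finger z",z0,q.sum(),P[q,0].min().round(1),P[q,0].max().round(1),P[q].mean(0).round(1))
y=(rgb[:,0]>150)&(rgb[:,2]<80)&(P[:,1]>-30)&(P[:,1]<30)
for z0 in range(65,130,10):
  q=y&(abs(P[:,2]-z0)<5)
  if q.sum(): print("probe z",z0,q.sum(),P[q,0].min().round(1),P[q,0].max().round(1),P[q].mean(0).round(1),P[q,1].max().round(1))
b=[k for k in blobs(s,(105,150,80),(125,255,255),200)[0] if 320<k[1][0]<360]; print(b)
E
python3 m.py
```

```text
[562.   -4.  164.3]
finger z 165 5 547.5 565.3 [558.3  43.5 165.2]
finger z 171 15 550.6 563.2 [556.8  48.8 170.8]
probe z 65 7 555.8 568.9 [562.1   5.3  66.4] 8.6
probe z 75 19 555.9 569.0 [561.5   5.3  74.7] 9.3
probe z 85 20 553.6 567.1 [561.4   5.2  85.6] 8.8
probe z 95 22 553.7 569.7 [561.9   3.4  94.9] 6.9
probe z 105 22 551.6 570.0 [561.3   4.6 104.7] 9.5
probe z 115 12 554.5 570.2 [560.1   5.2 116.4] 8.5
probe z 125 27 549.5 570.4 [560.6   1.1 123.2] 7.0
[(np.int32(531), array([341.6, 266.2]), array([330, 252,  24,  27], dtype=int32))]
```

Finger (557 + 4 for yaw) and probe (561) agree to about 1 mm. Descend and grip.

```bash
python3 -m jog '[[[0,0,0],[0,0,-2],1],[[0,0,0],[0,0,-4],1],[[0,0,0],[0,0,-6],1],[[0,0,0],[0,0,-7.3],1],[[0,0,0],[0,0,-7.3],1]]'
python3 -m jog '[[[0,0,0],[0,0,0],0.3],[[0,0,0],[0,0,0],0],[[0,0,0],[0,0,0],-0.2],[[0,0,0],[0,0,0],-0.6],[[0,0,0],[0,0,0],-1]]'
python3 -m jog '[[[0,0,0],[0,0,0],-1],[[0,0,0],[0,0,0],-1],[[0,0,0],[0,0,0],-1],[[0,0,0],[0,0,0],-1],[[0,0,0],[0,0,0],-1]]'
```

```text
time: 8.88
position: [560.2, -3.2, 88.7]
tool_rot: [0.999, 0.043, -0.002, 0.0]
force: [-0.4, -0.4, -0.1]
gripper_width: 0.999
finger_force: 0.0
time: 9.3
position: [561.8, -3.3, 91.0]
tool_rot: [0.999, 0.043, 0.001, -0.0]
force: [-0.5, -1.4, 2.8]
gripper_width: 0.297
finger_force: 2.3
time: 9.72
position: [561.8, -3.3, 91.1]
tool_rot: [0.999, 0.043, 0.001, -0.0]
force: [-1.7, 0.4, 6.3]
gripper_width: 0.276
finger_force: 58.7
```

```bash
python3 -m jog '[[[0,0,0],[0,0,1],-1],[[0,0,0],[0,0,2.2],-1],[[0,0,0],[0,0,3.4],-1],[[0,0,0],[0,0,4.7],-1],[[0,0,0],[0,0,6],-1]]'
python3 -m jog '[[[0,0,0],[0,0,2],-1],[[0,0,0],[0,0,4],-1],[[0,0,0],[0,0,6],-1],[[0,0,0],[0,0,6],-1],[[0,0,0],[0,0,6],-1]]'
cat > ring.py <<'E'
from h import *
def red(c,box):
    x0,y0,x1,y1=box; f=c["img"][y0:y1,x0:x1].astype(float); out=[]
    for a,b in((0,2),(2,0)):
        w=np.clip(f[...,a]-f[...,b]-60,0,None) if a==0 else np.clip(f[...,2]-f[...,0]-15,0,None)
        yy,xx=np.mgrid[y0:y1,x0:x1]; out.append((w.sum().round(),np.array([(w*xx).sum(),(w*yy).sum()])/max(w.sum(),1)))
    return out
E
python3 - <<'E'
from ring import *
c=cam("top"); s=cam("side")
rt=red(c,(176,258,190,276)); bt=red(c,(192,262,204,280)); rs=red(s,(357,314,376,332)); bs=red(s,(360,303,380,316))
print(rt,bt,rs,bs)
def tri(u,v):
    d1=rays(c,u)[0];d2=rays(s,v)[0]; k=np.linalg.lstsq(np.c_[d1,-d2],s["t"]-c["t"],rcond=None)[0]
    a=c["t"]+k[0]*d1;b=s["t"]+k[1]*d2; return (a+b)/2,np.linalg.norm(a-b)
print("top50",onz(c,rt[0][1],50),onz(c,bt[1][1],50)); print("tri red",tri(rt[0][1],rs[0][1]))
print("tri blue",tri(bt[1][1],bs[1][1])); print("depth",depth(c,rt[0][1]),depth(s,rs[0][1]))
cv2.imwrite("pics/pan.png",np.hstack([cv2.resize(s["img"][240:360,310:430],(400,400),interpolation=cv2.INTER_CUBIC),cv2.resize(s["img"][130:330,240:440],(400,400))])[:,:,::-1])
E
```

```text
time: 10.13
position: [561.4, -3.4, 151.9]
tool_rot: [0.999, 0.042, 0.0, -0.0]
force: [0.0, 0.0, -0.9]
gripper_width: 0.275
finger_force: 58.9
time: 10.55
position: [561.8, -3.2, 211.8]
tool_rot: [0.999, 0.043, 0.001, -0.001]
force: [0.3, 0.0, -1.6]
gripper_width: 0.274
finger_force: 59.0
[(np.float64(1492.0), array([182.29021448, 266.54624665])), (np.float64(0.0), array([0., 0.]))] [(np.float64(0.0), array([0., 0.])), (np.float64(311.0), array([198.34405145, 270.20257235]))] [(np.float64(1203.0), array([366.28262677, 323.14796342])), (np.float64(242.0), array([371.67355372, 314.48760331]))] [(np.float64(0.0), array([0., 0.])), (np.float64(649.0), array([369.61787365, 312.6348228 ]))]
top50 [[519.0497061  317.38160046  50.        ]] [[508.54975246 276.47970637  50.        ]]
tri red (array([520.15398811, 316.94404289,  50.83331977]), np.float64(2.4663446675090293))
tri blue (array([509.65112707, 276.17477676,  50.46127553]), np.float64(2.3463692048597964))
depth [[519.50678623 318.34874321  46.84850071]] [[521.35334067 316.64476206  50.88723074]]
```

View pics/pan.png

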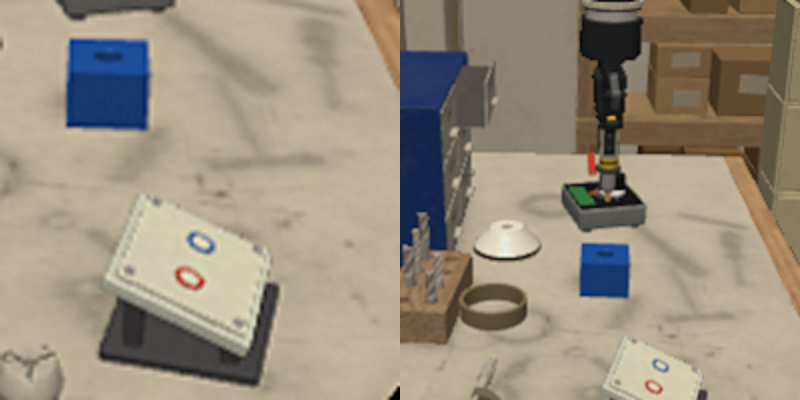

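Red ring by camera is about (519.6, 317.2, 50) and the ring spacing is 42.2 mm, as given. Panel yaw is about -14°, normal (-0.332, 0.083, 0.940). The picture shows the probe hanging free below the gripper, stand empty. Travelling.

```bash
python3 -m jog '[[[0,0,4],[-1,4,0],-1],[[0,0,8],[-2,8,0],-1],[[0,0,12],[-3,11.5,0],-1],[[0,0,16],[-4,15,0],-1],[[0,0,20],[-4.4,17.5,0],-1]]'
python3 -m jog '[[[0,0,4],[-1,4,0],-1],[[0,0,8],[-2,8,0],-1],[[0,0,12],[-3,11.5,0],-1],[[0,0,16],[-4,14,0],-1],[[0,0,20],[-4,15.6,0],-1]]'
python3 -m jog '[[[-0.97,-3.88,0],[0,0,0],-1],[[-1.94,-7.76,0],[0,0,0],-1],[[-2.9,-11.6,0],[0,0,-1],-1],[[-3.88,-15.5,0],[0,0,-2],-1],[[-4.84,-19.4,0],[0,0,-3],-1]]'
python3 -m jog '[[[0,0,0],[0,0,0],-1],[[0,0,0],[0,0,0],-1],[[0,0,0],[0,0,0],-1],[[0,0,0],[0,0,0],-1],[[0,0,0],[0,0,0],-1]]'
cat > st.py <<'E'
from h import *
o=sensors.observe(); M=R.from_quat(o["tool_rot"]).as_matrix(); n=np.array([-.332,.083,.940]); n/=np.linalg.norm(n)
print(o["time"],o["position"].round(1),"z",M[:,2].round(4),"ang",np.degrees(np.arccos(-M[:,2]@n)).round(2),"tip85",(o["position"]+85*M[:,2]).round(1),"f",o["force"].round(2),"q",o["joint_positions"].round(2))
print("corr rotvec deg",np.degrees(np.cross(M[:,2],-n)).round(2))
E
python3 st.py
python3 - <<'E'
from h import *
c=cam("top"); s=cam("side")
cv2.imwrite("pics/hov2.png",np.hstack([cv2.resize(s["img"][250:350,310:410],(400,400),interpolation=cv2.INTER_CUBIC),cv2.resize(c["img"][225:305,140:220],(400,400),interpolation=cv2.INTER_CUBIC)])[:,:,::-1])
E
```

```text
time: 11.07
position: [514.8, 175.0, 208.9]
tool_rot: [0.976, 0.219, -0.002, -0.0]
force: [0.7, -0.7, -1.7]
gripper_width: 0.275
finger_force: 59.3
time: 11.48
position: [473.7, 331.5, 208.5]
tool_rot: [0.923, 0.386, -0.002, -0.0]
force: [0.4, 0.2, -1.6]
gripper_width: 0.28
finger_force: 59.3
time: 11.9
position: [476.7, 327.2, 179.4]
tool_rot: [0.91, 0.376, 0.14, 0.104]
force: [0.3, 1.0, -1.9]
gripper_width: 0.275
finger_force: 59.4
time: 12.32
position: [478.5, 327.2, 181.1]
tool_rot: [0.911, 0.375, 0.14, 0.103]
force: [-0.6, 0.2, -0.8]
gripper_width: 0.275
finger_force: 59.4
12.3167 [478.5 327.2 181.1] z [ 0.3319 -0.0821 -0.9397] ang 0.05 tip85 [506.7 320.2 101.2] f [-0.62  0.2  -0.83] q [-1.57  0.52  0.98  2.04 -0.26  0.59 -1.29]
corr rotvec deg [-0.05 -0.   -0.02]
```

View pics/hov2.png

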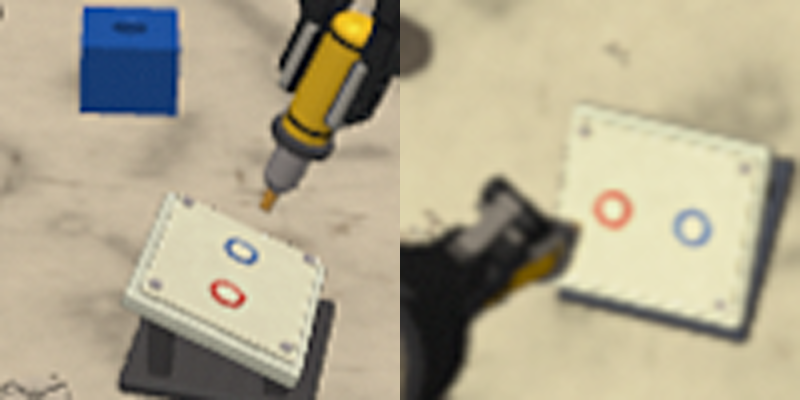

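The side view shows the probe tip end at about px (376.3, 301.8) and its tail near (398, 256). In the top view the tip is about (175.6, 270). Comparing these with the arm's own numbers.

```bash
cat >> h.py <<'E'
def proj(c,P):
    return cv2.projectPoints(np.float64(np.atleast_2d(P)),cv2.Rodrigues(c["R"].T)[0],-c["R"].T@c["t"],c["K"],np.array([float(c["k1"]),0,0,0]))[0].reshape(-1,2)
def tipcol(c,box,lo,hi):
    x0,y0,x1,y1=box; h=cv2.cvtColor(c["img"][y0:y1,x0:x1],cv2.COLOR_RGB2HSV); m=cv2.inRange(h,np.array(lo),np.array(hi)); return np.argwhere(m>0)[:,::-1]+[x0,y0]
E
python3 - <<'E'
from h import *
c=cam("top"); s=cam("side"); o=sensors.observe(); M=R.from_quat(o["tool_rot"]).as_matrix(); p=o["position"]; a=M[:,2]
for d in(-32,0,35,85): print(d,proj(s,p+d*a).round(1),proj(c,p+d*a).round(1))
b=tipcol(s,(365,285,390,308),(8,90,60),(24,255,255)); print("tip px side",b[:, :].tolist())
for bx in((370,250,412,290),):
  y=tipcol(s,bx,(18,160,80),(33,255,255)); print("yellow",len(y),y.mean(0)); v=np.linalg.svd(y-y.mean(0))[2][0]; print("dir",v)
q=proj(s,np.array([p-32*a,p+33*a])); d=q[1]-q[0]; print("pred mid",q.mean(0),"dir",d/np.linalg.norm(d))
print("ring proj of est", proj(s,[519.6,317.2,50]),proj(c,[519.6,317.2,50]))
b=tipcol(c,(170,264,182,278),(5,90,60),(24,255,255)); print("tip top",b.tolist())
E
```

```text
-32 [[400.2 255.4]] [[153.3 280.5]]
0 [[393.1 269. ]] [[159.6 277.1]]
35 [[385.6 283.4]] [[166.1 273.7]]
85 [[375.4 303.1]] [[174.6 269.1]]
tip px side [[385, 285], [386, 285], [387, 285], [388, 285], [389, 285], [387, 286], [388, 286], [389, 286], [377, 297], [376, 298], [377, 298], [378, 298], [376, 299], [377, 299], [378, 299], [379, 299], [376, 300], [377, 300], [378, 300], [375, 301], [376, 301], [377, 301], [378, 301], [376, 302], [377, 302]]
yellow 322 [391.45962733 268.54347826]
dir [-0.42914706  0.90323463]
pred mid [393.101255   268.99900366] dir [-0.46069134  0.88756041]
ring proj of est [[367.13939266 323.67907514]] [[182.36803967 266.32801192]]
tip top [[180, 264], [181, 264], [179, 265], [180, 265], [179, 266], [179, 267], [180, 267], [179, 268], [180, 268], [180, 269], [181, 269], [171, 274], [172, 274], [170, 275], [171, 275], [172, 275], [170, 276], [171, 276], [172, 276], [170, 277], [171, 277]]
```

```bash
cat > sil.py <<'E'
from h import *
from scipy.ndimage import map_coordinates as mc
o=sensors.observe(); M=R.from_quat(o["tool_rot"]).as_matrix(); p=o["position"]; a=M[:,2]
for n in("side","top"):
    c=cam(n); bg=cv2.imread(f"pics/{n}0.png")[:,:,::-1]
    df=np.abs(c["img"].astype(float)-bg).max(2)
    t=np.linspace(-14,14,141); res=[]
    for d in list(range(22,92,3)):
        q=proj(c,np.array([p+d*a,p+(d+1)*a])); e=q[1]-q[0]; e/=np.linalg.norm(e); nn=np.array([-e[1],e[0]])
        pt=q[0]+t[:,None]*nn; w=mc(df,[pt[:,1],pt[:,0]],order=1)>30
        if w.any():
            l,r=t[w].min(),t[w].max(); res.append((d,round((l+r)/2,2),round(r-l,2)))
    print(n,res)
E
python3 sil.py
```

```text
side [(22, np.float64(-0.8), np.float64(14.8)), (25, np.float64(-0.1), np.float64(13.8)), (28, np.float64(-0.2), np.float64(14.8)), (31, np.float64(-0.1), np.float64(15.8)), (34, np.float64(0.0), np.float64(17.2)), (37, np.float64(0.2), np.float64(17.2)), (40, np.float64(-0.2), np.float64(16.8)), (43, np.float64(0.1), np.float64(14.6)), (46, np.float64(0.3), np.float64(10.6)), (49, np.float64(-0.1), np.float64(9.0)), (52, np.float64(-0.5), np.float64(9.0)), (55, np.float64(-0.3), np.float64(9.0)), (58, np.float64(0.0), np.float64(9.2)), (61, np.float64(-0.1), np.float64(9.4)), (64, np.float64(0.2), np.float64(8.8)), (67, np.float64(0.0), np.float64(7.2)), (70, np.float64(-0.2), np.float64(4.8)), (73, np.float64(-0.2), np.float64(3.2)), (76, np.float64(0.0), np.float64(3.2)), (79, np.float64(0.1), np.float64(3.0)), (82, np.float64(0.0), np.float64(2.0))]
top [(22, np.float64(-3.1), np.float64(21.8)), (25, np.float64(-3.0), np.float64(22.0)), (28, np.float64(-2.8), np.float64(22.4)), (31, np.float64(-2.7), np.float64(22.6)), (34, np.float64(-2.5), np.float64(23.0)), (37, np.float64(-2.5), np.float64(23.0)), (40, np.float64(-2.5), np.float64(23.0)), (43, np.float64(-2.7), np.float64(22.6)), (46, np.float64(-2.5), np.float64(21.8)), (49, np.float64(-1.6), np.float64(19.6)), (52, np.float64(-1.0), np.float64(18.0)), (55, np.float64(-0.1), np.float64(15.8)), (58, np.float64(0.8), np.float64(13.6)), (61, np.float64(1.4), np.float64(12.0)), (64, np.float64(1.6), np.float64(11.2)), (67, np.float64(1.6), np.float64(10.0)), (70, np.float64(1.6), np.float64(8.4)), (73, np.float64(1.6), np.float64(7.6)), (76, np.float64(1.7), np.float64(6.6)), (79, np.float64(1.6), np.float64(5.6)), (82, np.float64(1.5), np.float64(4.2)), (85, np.float64(1.4), np.float64(3.2)), (88, np.float64(1.5), np.float64(2.2))]
```

The side silhouette lies on the predicted axis (under 0.3 px), so the probe sits square in the grip. Moving the tip to about 8 mm above the ring.

```bash
python3 -m jog '[[[0,0,0],[0.25,-0.06,-1],-1],[[0,0,0],[0.5,-0.13,-2],-1],[[0,0,0],[0.75,-0.2,-3],-1],[[0,0,0],[1,-0.25,-4],-1],[[0,0,0],[1.05,-0.26,-4.47],-1]]'
python3 -m jog '[[[0,0,0],[0,0,0],-1],[[0,0,0],[0,0,0],-1],[[0,0,0],[0,0,0],-1],[[0,0,0],[0,0,0],-1],[[0,0,0],[0,0,0],-1]]'
python3 st.py; python3 sil.py
python3 - <<'E'
from h import *
c=cam("top"); s=cam("side")
cv2.imwrite("pics/hov3.png",np.hstack([cv2.resize(s["img"][295:345,345:395],(400,400),interpolation=cv2.INTER_CUBIC),cv2.resize(c["img"][245:285,165:205],(400,400),interpolation=cv2.INTER_CUBIC)])[:,:,::-1])
E
```

```text
time: 13.03
position: [487.7, 324.0, 133.6]
tool_rot: [0.91, 0.376, 0.139, 0.104]
force: [-1.1, 0.4, -2.2]
gripper_width: 0.275
finger_force: 59.5
time: 13.45
position: [487.9, 325.3, 136.0]
tool_rot: [0.91, 0.376, 0.14, 0.103]
force: [-0.8, 0.3, -1.6]
gripper_width: 0.277
finger_force: 59.4
13.45 [487.9 325.3 136. ] z [ 0.3322 -0.082  -0.9396] ang 0.06 tip85 [516.1 318.3  56.1] f [-0.82  0.34 -1.58] q [-1.48  0.59  0.88  2.05 -0.33  0.5  -1.24]
corr rotvec deg [-0.05  0.02 -0.02]
side [(22, np.float64(-1.0), np.float64(15.2)), (25, np.float64(-0.6), np.float64(14.0)), (28, np.float64(-0.2), np.float64(14.0)), (31, np.float64(0.0), np.float64(16.0)), (34, np.float64(0.0), np.float64(16.8)), (37, np.float64(0.0), np.float64(16.4)), (40, np.float64(-0.1), np.float64(16.6)), (43, np.float64(0.1), np.float64(15.0)), (46, np.float64(-0.4), np.float64(10.8)), (49, np.float64(0.0), np.float64(9.6)), (52, np.float64(-0.1), np.float64(9.4)), (55, np.float64(-0.1), np.float64(9.8)), (58, np.float64(-0.2), np.float64(9.6)), (61, np.float64(0.0), np.float64(9.2)), (64, np.float64(0.0), np.float6
[... 545 characters left out ...]
.4)), (43, np.float64(-2.8), np.float64(22.4)), (46, np.float64(-2.9), np.float64(22.2)), (49, np.float64(-2.8), np.float64(22.0)), (52, np.float64(-2.2), np.float64(20.4)), (55, np.float64(-1.7), np.float64(19.0)), (58, np.float64(-0.8), np.float64(16.8)), (61, np.float64(0.1), np.float64(14.2)), (64, np.float64(0.6), np.float64(12.4)), (67, np.float64(1.1), np.float64(10.6)), (70, np.float64(1.5), np.float64(8.6)), (73, np.float64(1.5), np.float64(7.4)), (76, np.float64(1.5), np.float64(6.6)), (79, np.float64(1.6), np.float64(5.6)), (82, np.float64(1.6), np.float64(4.4)), (85, np.float64(1.5), np.float64(3.4)), (88, np.float64(1.4), np.float64(2.4)), (91, np.float64(1.2), np.float64(0.8))]
```

View pics/hov3.png

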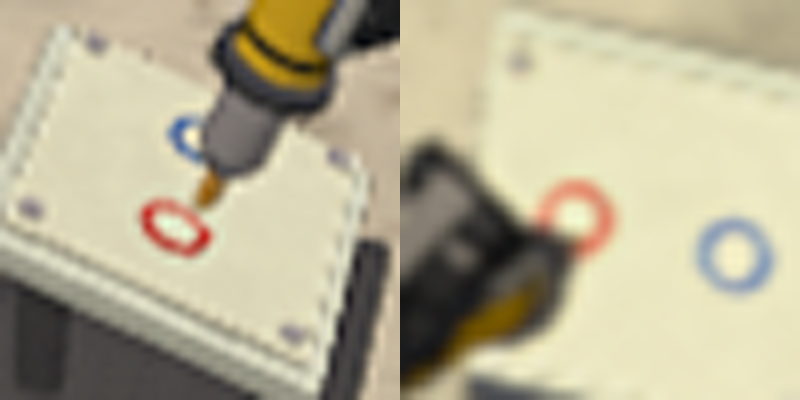

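The side view shows the tip end at px (370.6, 320.6), just above the red ring centred at (366.9, 323.5). In the top view the gripper hides the tip. Going to about 1 mm off the surface, then comparing the two in the side view.

```bash
python3 -m jog '[[[0,0,0],[0.1,-0.03,-0.15],-1],[[0,0,0],[0.2,-0.06,-0.3],-1],[[0,0,0],[0.3,-0.1,-0.45],-1],[[0,0,0],[0.39,-0.13,-0.6],-1],[[0,0,0],[0.39,-0.13,-0.6],-1]]'
python3 -m jog '[[[0,0,0],[0,0,0],-1],[[0,0,0],[0,0,0],-1],[[0,0,0],[0,0,0],-1],[[0,0,0],[0,0,0],-1],[[0,0,0],[0,0,0],-1]]'
python3 st.py
cat > tip.py <<'E'
from h import *
s=cam("side"); bg=cv2.imread("pics/side0.png")[:,:,::-1].astype(float)
o=sensors.observe(); M=R.from_quat(o["tool_rot"]).as_matrix(); p=o["position"]; a=M[:,2]
f=s["img"].astype(float); q=proj(s,np.array([p+76*a,p+84*a])); print("pred tip84",q[1].round(2))
ring=np.array([366.28,323.15]); print("ring on z50 (side)",onz(s,ring,50).round(1))
from scipy.ndimage import map_coordinates as mc
for d in np.arange(74,90,1.):
    x=proj(s,p+d*a)[0]; print(d,x.round(1),[int(mc(f[...,k],[[x[1]],[x[0]]],order=1)[0]) for k in range(3)],[int(mc(bg[...,k],[[x[1]],[x[0]]],order=1)[0]) for k in range(3)])
E
python3 tip.py
```

```text
time: 14.07
position: [491.8, 323.6, 129.3]
tool_rot: [0.91, 0.376, 0.14, 0.103]
force: [-0.6, 0.3, -0.2]
gripper_width: 0.276
finger_force: 59.6
time: 14.48
position: [491.7, 323.6, 129.6]
tool_rot: [0.91, 0.376, 0.14, 0.103]
force: [-0.7, 0.4, -0.9]
gripper_width: 0.276
finger_force: 59.6
14.4833 [491.7 323.6 129.6] z [ 0.3318 -0.0828 -0.9397] ang 0.01 tip85 [519.9 316.6  49.7] f [-0.71  0.35 -0.9 ] q [-1.46  0.6   0.87  2.05 -0.34  0.49 -1.23]
corr rotvec deg [-0.01 -0.   -0.  ]
pred tip84 [367.15 323.26]
ring on z50 (side) [[521.2 315.3  50. ]]
74.0 [369.1 319.6] [145, 102, 35] [208, 206, 176]
75.0 [368.9 320. ] [150, 102, 28] [207, 206, 175]
76.0 [368.7 320.3] [149, 104, 33] [205, 191, 163]
77.0 [368.5 320.7] [149, 106, 37] [202, 172, 147]
78.0 [368.3 321.1] [149, 106, 37] [200, 151, 129]
79.0 [368.1 321.4] [147, 100, 30] [199, 141, 120]
80.0 [367.9 321.8] [142, 96, 26] [201, 144, 123]
81.0 [367.7 322.2] [149, 112, 51] [205, 166, 142]
82.0 [367.5 322.5] [167, 143, 97] [210, 192, 164]
83.0 [367.3 322.9] [183, 171, 138] [214, 210, 181]
84.0 [367.1 323.3] [200, 193, 163] [215, 214, 184]
85.0 [367.  323.6] [216, 211, 180] [215, 211, 181]
86.0 [366.8 324. ] [230, 222, 192] [213, 203, 173]
87.0 [366.6 324.4] [219, 182, 157] [202, 167, 142]
88.0 [366.4 324.7] [205, 137, 117] [190, 125, 106]
89.0 [366.2 325.1] [192, 99, 83] [178, 91, 77]
```

The tip end is at px (367.4, 322.7), within about 1 px (2 mm) of the ring centre and closing on it along the axis. Pressing in along the axis in 2 mm steps.

```bash
python3 -m jog '[[[0,0,0],[0.03,-0.01,-0.09],-1],[[0,0,0],[0.07,-0.02,-0.19],-1],[[0,0,0],[0.07,-0.02,-0.19],-1],[[0,0,0],[0.07,-0.02,-0.19],-1],[[0,0,0],[0.07,-0.02,-0.19],-1]]'
python3 st.py
python3 -m jog '[[[0,0,0],[0.03,-0.01,-0.09],-1],[[0,0,0],[0.07,-0.02,-0.19],-1],[[0,0,0],[0.07,-0.02,-0.19],-1],[[0,0,0],[0.07,-0.02,-0.19],-1],[[0,0,0],[0.07,-0.02,-0.19],-1]]'
python3 st.py; python3 tip.py
```

```text
time: 14.95
position: [492.4, 323.5, 127.7]
tool_rot: [0.91, 0.376, 0.14, 0.103]
force: [-0.6, 0.4, -0.1]
gripper_width: 0.273
finger_force: 59.6
14.95 [492.4 323.5 127.7] z [ 0.3318 -0.0828 -0.9397] ang 0.01 tip85 [520.6 316.4  47.8] f [-0.57  0.4  -0.15] q [-1.45  0.6   0.86  2.05 -0.34  0.49 -1.23]
corr rotvec deg [-0.01 -0.01 -0.  ]
time: 15.37
position: [493.1, 323.3, 125.8]
tool_rot: [0.91, 0.376, 0.14, 0.103]
force: [-1.9, 0.2, 1.2]
gripper_width: 0.275
finger_force: 59.7
15.3667 [493.1 323.3 125.8] z [ 0.3318 -0.0827 -0.9397] ang 0.02 tip85 [521.3 316.3  45.9] f [-1.9   0.2   1.21] q [-1.45  0.6   0.86  2.05 -0.34  0.48 -1.23]
corr rotvec deg [-0.01 -0.01 -0.  ]
pred tip84 [366.36 324.74]
ring on z50 (side) [[521.2 315.3  50. ]]
74.0 [368.3 321.1] [150, 107, 38] [200, 149, 128]
75.0 [368.1 321.5] [149, 101, 29] [199, 140, 120]
76.0 [367.9 321.8] [146, 98, 27] [201, 146, 124]
77.0 [367.7 322.2] [154, 116, 55] [205, 169, 144]
78.0 [367.5 322.6] [171, 147, 100] [210, 194, 166]
79.0 [367.3 322.9] [187, 175, 140] [214, 212, 182]
80.0 [367.1 323.3] [203, 197, 164] [215, 214, 184]
81.0 [366.9 323.6] [219, 214, 182] [215, 210, 180]
82.0 [366.7 324. ] [231, 222, 192] [212, 201, 172]
83.0 [366.6 324.4] [218, 180, 154] [201, 164, 140]
84.0 [366.4 324.7] [204, 133, 114] [188, 122, 104]
85.0 [366.2 325.1] [192, 99, 84] [177, 91, 77]
86.0 [366.  325.5] [190, 112, 95] [176, 104, 88]
87.0 [365.8 325.8] [193, 139, 118] [179, 130, 110]
88.0 [365.6 326.2] [202, 170, 145] [187, 159, 135]
89.0 [365.4 326.5] [211, 197, 168] [197, 183, 156]
```

The tip was already touching: the end has stayed at px (367.5, 322.6) while the body came in 4 mm. Net force is about 3 N against a -1.45 N baseline. The ring centre is (366.3, 323.15), so the tip is off by about 1.7 mm in x. I back off, shift in the panel plane, and press again.

```bash
python3 -m jog '[[[0,0,0],[-0.07,0.02,0.2],-1],[[0,0,0],[-0.14,0.035,0.4],-1],[[0,0,0],[-0.22,0.05,0.61],-1],[[0,0,0],[-0.05,0.08,0.67],-1],[[0,0,0],[-0.05,0.08,0.67],-1]]'
python3 -m jog '[[[0,0,0],[0,0,0],-1],[[0,0,0],[0.05,-0.01,-0.13],-1],[[0,0,0],[0.09,-0.02,-0.26],-1],[[0,0,0],[0.14,-0.035,-0.39],-1],[[0,0,0],[0.14,-0.035,-0.39],-1]]'
python3 -m jog '[[[0,0,0],[0.03,-0.01,-0.1],-1],[[0,0,0],[0.07,-0.02,-0.2],-1],[[0,0,0],[0.08,-0.02,-0.22],-1],[[0,0,0],[0.08,-0.02,-0.22],-1],[[0,0,0],[0.08,-0.02,-0.22],-1]]'
for k in 1 2 3 4; do python3 -m jog '[[[0,0,0],[0,0,0],-1],[[0,0,0],[0,0,0],-1]]' | grep force; done
python3 st.py; python3 tip.py
python3 - <<'E'
from h import *
s=cam("side"); bg=cv2.imread("pics/side0.png")[:,:,::-1]
cv2.imwrite("pics/fin.png",np.hstack([cv2.resize(s["img"][308:338,352:382],(400,400),interpolation=cv2.INTER_CUBIC),cv2.resize(bg[308:338,352:382],(400,400),interpolation=cv2.INTER_CUBIC)])[:,:,::-1])
E
```

```text
time: 15.83
position: [492.9, 324.3, 132.8]
tool_rot: [0.91, 0.376, 0.14, 0.103]
force: [0.4, 1.2, -1.0]
gripper_width: 0.273
finger_force: 59.7
time: 16.25
position: [494.1, 323.7, 128.4]
tool_rot: [0.91, 0.376, 0.14, 0.103]
force: [-1.3, -0.1, 1.2]
gripper_width: 0.277
finger_force: 59.7
time: 16.67
position: [494.8, 323.6, 126.4]
tool_rot: [0.91, 0.376, 0.14, 0.103]
force: [-1.1, 0.4, 0.3]
gripper_width: 0.279
finger_force: 59.7
force: [-0.9, 0.2, 0.7]
finger_force: 59.7
force: [-1.3, 0.6, 0.8]
finger_force: 59.7
force: [-1.4, 0.4, 0.4]
finger_force: 59.7
force: [-0.9, 0.8, 1.1]
finger_force: 59.7
17.3333 [494.8 323.6 126.4] z [ 0.3318 -0.0827 -0.9397] ang 0.01 tip85 [523.  316.6  46.5] f [-0.89  0.82  1.12] q [-1.44  0.6   0.86  2.05 -0.34  0.49 -1.23]
corr rotvec deg [-0.01 -0.01 -0.  ]
pred tip84 [365.54 324.55]
ring on z50 (side) [[521.2 315.3  50. ]]
74.0 [367.4 320.9] [149, 105, 35] [197, 140, 120]
75.0 [367.2 321.3] [153, 109, 38] [199, 149, 127]
76.0 [367.1 321.6] [153, 112, 45] [205, 175, 149]
77.0 [366.9 322. ] [153, 119, 60] [211, 204, 175]
78.0 [366.7 322.4] [173, 151, 103] [213, 212, 182]
79.0 [366.5 322.7] [190, 179, 140] [215, 217, 186]
80.0 [366.3 323.1] [204, 200, 167] [216, 217, 186]
81.0 [366.1 323.5] [214, 205, 174] [213, 206, 176]
82.0 [365.9 323.8] [221, 202, 173] [208, 189, 161]
83.0 [365.7 324.2] [215, 171, 146] [197, 155, 131]
84.0 [365.5 324.5] [200, 127, 108] [184, 115, 97]
85.0 [365.4 324.9] [188, 91, 77] [173, 83, 69]
86.0 [365.2 325.3] [189, 108, 91] [175, 99, 83]
87.0 [365.  325.6] [197, 145, 124] [182, 134, 113]
88.0 [364.8 326. ] [207, 187, 159] [191, 173, 147]
89.0 [364.6 326.4] [214, 203, 174] [199, 189, 161]
```

View pics/fin.png

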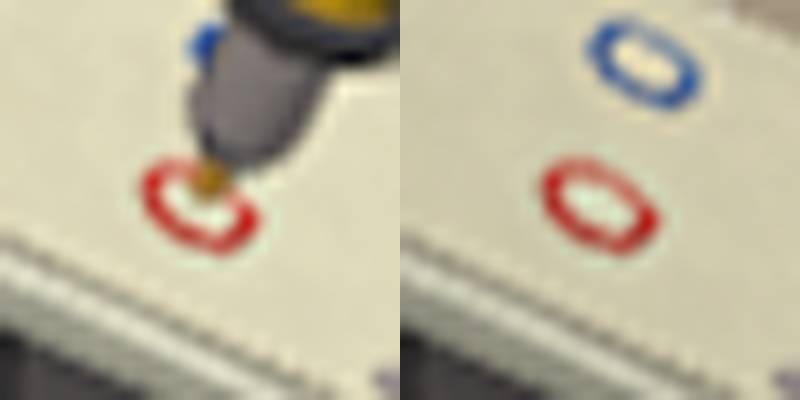

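The brass tip's end shows at crop (208, 198) and the ring centre at (200, 205): inside the ring, but toward its far edge. I work out the in-plane shift, back off for a clean force baseline, then press again.

```bash
python3 - <<'E'
from h import *
s=cam("side"); r=np.array([520.5,316.5,50.]); xt=np.array([.912,-.227,.342]); yt=np.array([.242,.970,0])
J=np.c_[(proj(s,r+xt)-proj(s,r))[0],(proj(s,r+yt)-proj(s,r))[0]]; print(J)
for g in((-.4,.75),(-.6,1.1),(-.8,1.5)): k=np.linalg.solve(J,g); print(g,k.round(2),(k[0]*xt+k[1]*yt).round(2))
E
python3 -m jog '[[[0,0,0],[-0.1,0.025,0.28],-1],[[0,0,0],[-0.2,0.05,0.56],-1],[[0,0,0],[-0.33,0.08,0.94],-1],[[0,0,0],[-0.33,0.08,0.94],-1],[[0,0,0],[-0.33,0.08,0.94],-1]]' | grep force
for k in 1 2 3 4 5 6 7 8; do python3 -m jog '[[[0,0,0],[0,0,0],-1]]' | grep '^force'; done
python3 st.py; python3 tip.py | tail -16 | cut -c1-50
```

```text
[[-0.44581282 -0.07794244]
 [-0.20967247  0.26479203]]
(-0.4, 0.75) [0.35 3.11] [1.08 2.94 0.12]
(-0.6, 1.1) [0.54 4.59] [1.61 4.32 0.19]
(-0.8, 1.5) [0.71 6.22] [2.15 5.88 0.24]
force: [-0.3, -0.3, -0.9]
finger_force: 59.6
force: [0.6, -0.0, -1.4]
force: [0.1, 0.2, -0.5]
force: [0.0, 0.3, -1.6]
force: [-0.1, -0.8, -1.4]
force: [0.3, 0.5, -1.0]
force: [-1.1, 0.3, -0.9]
force: [0.1, -0.2, -1.7]
force: [-0.5, 0.4, -0.4]
18.5667 [491.5 324.3 135.8] z [ 0.3318 -0.0828 -0.9397] ang 0.01 tip85 [519.7 317.3  55.9] f [-0.53  0.36 -0.41] q [-1.47  0.59  0.88  2.05 -0.33  0.5  -1.24]
corr rotvec deg [-0.01 -0.01 -0.  ]
74.0 [369.3 317.2] [149, 105, 40] [209, 202, 172]
75.0 [369.2 317.6] [151, 105, 36] [209, 202, 173]
76.0 [369.  317.9] [150, 104, 32] [209, 203, 174]
77.0 [368.8 318.3] [148, 103, 33] [209, 203, 175]
78.0 [368.6 318.7] [147, 102, 32] [209, 204, 175]
79.0 [368.4 319.1] [148, 103, 32] [209, 205, 175]
80.0 [368.2 319.4] [152, 108, 43] [208, 202, 173]
81.0 [368.  319.8] [152, 107, 47] [206, 196, 168]
82.0 [367.8 320.2] [159, 106, 60] [203, 180, 154]
83.0 [367.6 320.5] [174, 111, 77] [200, 159, 136]
84.0 [367.4 320.9] [191, 122, 98] [197, 141, 120]
85.0 [367.2 321.3] [206, 150, 127] [199, 148, 127]
86.0 [367.1 321.6] [218, 187, 161] [205, 174, 149]
87.0 [366.9 322. ] [225, 222, 191] [211, 204, 175]
88.0 [366.7 322.4] [226, 228, 197] [213, 212, 182]
89.0 [366.5 322.7] [227, 232, 200] [215, 217, 186]
```

```bash
python3 -m jog '[[[0,0,0],[0.07,0.29,0],-1],[[0,0,0],[0.15,0.27,-0.23],-1],[[0,0,0],[0.24,0.25,-0.47],-1],[[0,0,0],[0.32,0.23,-0.7],-1],[[0,0,0],[0.4,0.21,-0.94],-1]]' | grep pos
for k in 1 2 3 4 5 6 7 8 9 10 11 12; do python3 -m jog '[[[0,0,0],[0,0,0],-1]]' | grep '^force'; done | tee f.txt | tail -2
python3 - <<'E'
import re,numpy as np
F=np.array([[float(x) for x in re.findall(r'-?\d+\.\d+',l)] for l in open('f.txt')])@[-.332,.083,.94]; print(F.mean(),F.std()/len(F)**.5)
E
python3 st.py; python3 tip.py | tail -16 | cut -c1-70
```

```text
position: [495.7, 326.7, 126.2]
force: [-0.3, 1.7, 1.4]
force: [-1.5, 1.2, 0.7]
1.28405 0.1681608945573653
20.0333 [495.5 326.5 126.4] z [ 0.3318 -0.0827 -0.9397] ang 0.02 tip85 [523.7 319.5  46.5] f [-1.48  1.16  0.73] q [-1.44  0.61  0.86  2.04 -0.34  0.49 -1.23]
corr rotvec deg [-0.02 -0.   -0.  ]
74.0 [367.2 321.7] [149, 106, 41] [205, 172, 147]
75.0 [367.  322.1] [154, 108, 35] [211, 202, 173]
76.0 [366.8 322.4] [153, 114, 47] [213, 211, 181]
77.0 [366.7 322.8] [154, 122, 63] [215, 216, 186]
78.0 [366.5 323.2] [163, 137, 86] [215, 215, 185]
79.0 [366.3 323.5] [179, 152, 110] [213, 205, 175]
80.0 [366.1 323.9] [192, 161, 129] [209, 192, 163]
81.0 [365.9 324.3] [195, 142, 117] [197, 153, 130]
82.0 [365.7 324.6] [193, 114, 96] [183, 112, 94]
83.0 [365.5 325. ] [189, 89, 76] [172, 77, 64]
84.0 [365.3 325.4] [192, 116, 99] [176, 104, 88]
85.0 [365.1 325.7] [198, 150, 128] [182, 138, 116]
86.0 [364.9 326.1] [207, 186, 158] [191, 171, 145]
87.0 [364.8 326.4] [214, 203, 174] [199, 188, 160]
88.0 [364.6 326.8] [219, 216, 185] [205, 200, 171]
89.0 [364.4 327.2] [221, 219, 188] [207, 203, 174]
```

Net force is about 2.6 N, so the tip is roughly 4 mm in. The tip end now stands at px (366.4, 323.3), at the ring centre. Pressing 2 mm more.

```bash
python3 -m jog '[[[0,0,0],[0.03,-0.01,-0.09],-1],[[0,0,0],[0.07,-0.02,-0.19],-1],[[0,0,0],[0.07,-0.02,-0.19],-1],[[0,0,0],[0.07,-0.02,-0.19],-1]]' | grep pos
for k in 1 2 3 4 5 6 7 8 9 10 11 12 13 14 15 16 17 18 19 20; do python3 -m jog '[[[0,0,0],[0,0,0],-1]]' | grep '^force'; done > f.txt
python3 - <<'E'
import re,numpy as np
F=np.array([[float(x) for x in re.findall(r'-?\d+\.\d+',l)] for l in open('f.txt')]); print(F.mean(0)); F=F@[-.332,.083,.94]; print(F.mean(),F.std()/len(F)**.5)
E
python3 st.py; python3 tip.py | tail -14 | cut -c1-70; python3 k.py
```

```text
position: [496.2, 326.3, 124.5]
[-1.125  2.085  1.665]
2.111655 0.10210074619585303
22.0833 [496.2 326.3 124.5] z [ 0.3318 -0.0827 -0.9397] ang 0.02 tip85 [524.4 319.3  44.6] f [-1.18  2.11  1.52] q [-1.44  0.61  0.85  2.04 -0.34  0.49 -1.23]
corr rotvec deg [-0.01 -0.01 -0.  ]
76.0 [366.4 323.2] [165, 137, 84] [215, 216, 185]
77.0 [366.3 323.5] [180, 152, 109] [213, 205, 175]
78.0 [366.1 323.9] [192, 161, 128] [209, 192, 163]
79.0 [365.9 324.2] [195, 142, 117] [197, 154, 131]
80.0 [365.7 324.6] [192, 114, 95] [184, 112, 95]
81.0 [365.5 325. ] [189, 89, 75] [172, 78, 65]
82.0 [365.3 325.3] [192, 115, 98] [176, 103, 87]
83.0 [365.1 325.7] [198, 150, 128] [182, 137, 115]
84.0 [364.9 326.1] [207, 186, 159] [191, 171, 145]
85.0 [364.7 326.4] [214, 203, 174] [199, 188, 160]
86.0 [364.6 326.8] [219, 216, 184] [205, 200, 171]
87.0 [364.4 327.2] [221, 219, 187] [207, 203, 174]
88.0 [364.2 327.5] [220, 217, 185] [206, 201, 172]
89.0 [364.  327.9] [220, 216, 184] [206, 200, 171]
1517 [ 515.7 -245.7] ((534.7445068359375, -246.80410766601562), (151.73728942871094, 155.29302978515625), 86.96288299560547)
19 [ 554.3 -258.7] ((554.1167602539062, -258.6023864746094), (5.095570087432861, 18.145254135131836), 86.14400482177734)
74 [ 536.3 -241.7] ((537.2317504882812, -240.8152618408203), (36.57997131347656, 14.680859565734863), 5.5929388999938965)
31 [ 540.1 -269.5] ((539.5914306640625, -269.0762634277344), (7.626442909240723, 25.70279312133789), 86.05083465576172)
orange [(np.int32(19), array([405.4, 241.4]), array([404, 239,   4,   6], dtype=int32))] [array([[ 568.2, -250.9,   41. ]])]
```

Force now reads (-1.1, 2.1, 1.7). Its x and z parts match 3.4 N on the tip (half-way) plus the probe's weight. A quick check that the probe is still square in the grip, then hand in.

```bash
python3 sil.py | sed 's/np.float64//g' | head -1
```

```text
side [(22, (-1.2), (15.2)), (25, (-0.4), (14.0)), (28, (0.1), (13.8)), (31, (0.3), (15.4)), (34, (0.0), (16.4)), (37, (0.0), (17.2)), (40, (-0.1), (16.2)), (43, (-0.3), (15.4)), (46, (0.2), (12.8)), (49, (0.3), (10.2)), (52, (-0.3), (9.4)), (55, (-0.1), (9.4)), (58, (0.0), (9.6)), (61, (-0.1), (9.4)), (64, (0.1), (8.6)), (67, (-0.2), (7.2)), (70, (-0.2), (5.6)), (73, (0.0), (3.6)), (76, (-0.1), (2.6))]
```

Still square and steady, with the knob unchanged at its mark.

```bash
python3 -c "
from plant import order; print(order.hand_in())"
```

```text
the job is handed in; nothing more can be done
None
```

I handed the job in at about 22 s: the knob's pointer is at the orange mark, and the probe is still held square to the panel with its tip about half-way in (roughly 3.4 N); the tip should be inside the red ring, though the cameras fix its centring only to about 2–3 mm and I found a side force of about 2 N that I took for friction.

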